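# Square up a tester's front panel and hold it for the screws

## Robot

A 6-joint arm with a two-finger parallel gripper is mounted at the origin on the work surface. World frame = base frame: x ahead of the robot, y to its left, z up, the work surface at z = 0. Lengths are in m, angles in degrees, forces in N, time in s.
With the tool pointing down it reaches from about 0.3 to 0.75 m from the base axis. Payload 8.5 kg.
Tool frame: the origin (TCP) lies at the very end of the fingers, on their centre line; the grasp point (between the pads) lies 19 mm behind it; z points along the fingers, y is the line along which they close (so a half turn about z gives the same grasp; the last joint's range is limited). The gripper opens to 85 mm and grips with 20 to 120 N. Pads are 22 mm wide; open, the fingers measure 114 mm over their backs; the gripper's body (76 mm by 85 mm) begins 54 mm behind the grasp point. The pads swing forward as they close: fully open they stand 13 mm farther back than shut.
Start: joints at [63.467, 21.807, 74.336, -0, 83.858, -12.336], TCP at [0.135, 0.533, 0.231] pointing down, gripper open.
Joint ranges: [-178.18, 178.18], [-50.72, 133.34], [12.68, 142.11], [-81.47, 261.47], [9.98, 163.14], [-165.26, 165.26]. Speed limits (degrees/s): [136.94, 136.94, 180, 180, 180, 180].

## Interface

Orientations are given as a 3x3 rotation matrix whose columns are the frame's x, y, z axes.
In Python, from rig import observe, cams, ticket gives the robot as it stands.
- The arm moves only by the tool move_arm, never from a script. Its arguments are lists of equal length, an entry for each row: "jaw": the finger opening in cm, from 0 to 8.54; "dp": the shift along the tool's x, y, z in cm, a list of three; "turn": the turn, a rotation vector about the tool's x, y, z in rad, a list of three. In form: {"jaw": [jaw, ...], "dp": [[tx, ty, tz], ...], "turn": [[wx, wy, wz], ...]}. A call has 1 to 12 rows; each row shifts and turns the commanded pose from where the row before left it, along the tool's axes as they then stand; what a row does not reach is not made up. A row lasts 1/12 s, in which the tool goes at most 41.7 mm and 7.16 degrees, less where a joint would pass 70% of its speed; a pose out of reach is approached as far as the arm can. A call is refused whole if a number of a shift passes 4.17 or a number of a turn 0.125, either way. A call with a gripper value outside its range is refused whole. The fingers move at their own pace and stop on an object; "force" is the grip in N (left out, the last holds). Time passes only in rows, so rows that do not move let the fingers close. It gives the time, the measured TCP pose, the force, the opening and the grip force at its end, in the units of the state.
- observe(): the state, without advancing time (a new reading comes with each control period).
- cams.get_image(name): name is "side" or "top"; returns (picture, depth): 400x640x3 uint8, red, green, blue; 400x640 float32, m along the optical axis (not along the pixel's ray), 0 where there is no reading.
- cams.calibration(name): a dict with "vertical_fov" (degrees; the focal length in pixels is half the picture's height over the tangent of half this angle, whatever the lens; pixels are square), "cx", "cy" (the principal point, pixels), "k1" (the pictures are not rectified: a ray, as slopes to the right and down, at radius r is drawn at 1 + k1 r^2 times it, then the intrinsics apply), "view" (4x4, takes a point from world to camera coordinates). Camera axes: x right, y up, looking along -z (the intrinsics and any distortion apply to the point x, -y, -z); pixel columns grow to the right and rows downward; lengths in m; the calibration is good to about 2 mm. A picture is of the moment at which its call begins. calibration takes no time and is no camera call.
- ticket.close_job(): hands the job in; it is judged then, once.
Trained networks look in the newest picture that a camera, given by its name, has taken for a name from the list of things; names that differ only in an ending like _2 or _b are one class to them, and where a whole thing is asked for, a point or a joint stands for the part that bears it (a point fixed in the world has none). Each returns a list of dicts, best first, with "p" (0 to 1); they miss things now and then, are a little off and sometimes report something else, mostly with a low value. They report only what shows in the picture. A call takes as long as a camera call.
- cams.spot_in(camera, query): "box" ([centre column, centre row, width, height] as shares, 0 to 1, of the picture: columns of its width, rows of its height, round what is visible of it).
- cams.outline_of(camera, query): "mask" (400x640 bool, what is visible of it) and "box" ([centre column, centre row, width, height] as shares, 0 to 1, of the picture: columns of its width, rows of its height, round what is visible of it).
- cams.mark_of(camera, query): "location" ([column, row] as shares, 0 to 1, of the picture: columns of its width, rows of its height: a listed point, or the origin of a listed thing).
The state is a dict: "time_s": time; "q": joint angles; "qvel": joint speeds; "joint_efforts": joint torques, N m; "position": TCP position; "tool_rot": TCP orientation; "ft_force": force on the tool from outside, world axes, zero at the start; "wrist_torque": the same for the moment, N m; "grip_width": finger opening in m; "gripper_force": force on a finger pad.
Only numpy, scipy, OpenCV 4.12 (cv2) and the standard library are available. Lean on these libraries where they do the work, as an engineer would, in place of code of your own. Each camera call takes 0.05 s, during which the arm holds its last target. There are 200 camera calls.

## Task

The tester's front panel hangs on its two loose bottom screws and leans in over the base plate. Take the taller of the two squares out of the compartment tray, stand it on the bare strip of the base plate and press it into the corner until its stock sits flat on the plate and its blade is flush along the panel, which then stands upright. Finish holding it there, still gripped and pressed against both, so the screws can be tightened; only the square may push the panel, and leave the other things where they are.

Things in the scene. Friction and masses are not known exactly. Their poses are not given: they have to be found in the camera images.
- chassis: Open base of a bench tester, 264 x 240 mm on rubber feet, heavy, does not move. Origin: centre of its underside, on the bench; y points to the front panel, x along the panel's width, z up. Circuit boards, a heat sink and a transformer (the tallest, up to 52 mm above the base plate) stand along its sides; edge flanges rise 16 to 20 mm above the plate.
- base_plate: Zinc-plated base plate of the chassis, 260 x 236 x 4 mm. Origin: centre of its upper face, 12 mm above the bench; axes as the chassis. The panel's inner face meets it at y = +118 mm. A bare strip, x from -45 to +45 mm, y from -60 to +118 mm, is free for the square; use the corner at about x = 0.
- panel: Front panel, 256 mm wide, 126 mm high. Origin: at mid-width where its inner face meets the base plate's upper face, which is also its pivot line; x along the pivot, y outwards, z up the panel (vertical = upright). Inner face bare from x -50 to +65 mm. Starts leaning 0.06-0.14 rad inwards over the plate; friction (0.12 N m, about 1 N at the top) keeps it where it is pushed; it can go past upright.
- square: The taller square, about 0.24 kg: dark stock 116 long, 16 wide, 28 mm high, and a thin steel blade (4 mm thick, 22 wide) standing up at one end to 120 mm above the underside. Origin: centre of the stock's underside; y along the stock to the blade end, z up the blade, x across. Stock end and blade's outer edge are one plane at y = +58 mm. Grip across the 16 mm width.
- square_grip (a point): Point of the taller square's stock to grip from above: 22 mm above the underside, 28 mm behind the stock's centre (86 mm from the blade's outer edge)
- square_heel (a point): Heel of the taller square: the corner of its underside and its outer (blade) edge, mid-width, at y = +58 mm, z = 0 of the square
- tray: Blue tray, 280 x 175 mm, fixed; walls 3 mm thick, 24 mm high, floor 3 mm. Origin: centre of the underside. Two dividers make three compartments 89 mm wide, side by side along its x. Two squares and a screwdriver lie one in each, in any order, lengthwise along y; the squares stand on their stocks, blade at the +y end.
- small_square: The shorter square, to be left alone: stock 80 x 14 x 20 mm, blade up to 75 mm. Origin and axes as for the taller one
- screwdriver: Screwdriver, 125 mm long, lying in a tray compartment; leave it. Origin at its underside, mid-length
- tape: Roll of yellow tape lying flat, 68 mm across, 18 mm high; leave it. Origin: centre of the underside
- screw_dish: Steel screw dish, 84 mm across, 22 mm high; leave it. Origin: centre of the underside
- choke_a: Small black moulded part, 30 x 20 x 16 mm, lying on the base plate near its edge away from the panel; leave it. Origin: centre of the underside
- choke_b: Another such black part, on the bench; leave it. Origin: centre of the underside
- bottle: White bottle, 52 mm across, 120 mm high; leave it. Origin: centre of the underside

How it is judged:
By the outcome, as a careful person would: the job done as asked, in the order asked, and still so for the second after the job is handed in, while the arm keeps its last pose, push and grip.
It also fails if it takes over 53 s, if anything falls off the work surface, if the arm or the gripper's body presses on something with over 40 N, if the wrist force passes 120 N, or if a joint passes its speed limit or range.

## Working session

There is one attempt and no reset: what is moved stays moved. The work goes in short steps, Python scripts to look and compute and a tool call to move; the robot and the scene stay as the last step left them, time stands still between calls to the robot, and variables do not carry over. Pictures are saved under pics/ and viewed, at most 10 in all, crops included, and the job is handed in when it is done.

Besides the shell and the picture viewer there is one more tool, called as name(argument=value, ...) on one line, values as JSON. move_arm: Moves the arm, as the interface text tells. Its arguments: {"type":"object","properties":{"jaw":{"type":"array","items":{"type":"number"}},"dp":{"type":"array","items":{"type":"array","items":{"type":"number"}}},"turn":{"type":"array","items":{"type":"array","items":{"type":"number"}}},"force":{"type":"number"}},"required":["jaw","dp","turn"]}

```bash
ls; mkdir -p pics; cat > h.py <<'E'
import numpy as np, cv2
from rig import observe, cams, ticket
def K(n):
    c=cams.calibration(n); f=200/np.tan(np.radians(c["vertical_fov"])/2); return c,f
def unproj(n,uv,d):
    """uv Nx2 pixels, d N depths -> world"""
    c,f=K(n); uv=np.atleast_2d(uv).astype(float); s=(uv-[c["cx"],c["cy"]])/f
    u=s.copy()
    for _ in range(20): u=s/(1+c["k1"]*(u**2).sum(1,keepdims=True))
    d=np.atleast_1d(d)[:,None]
    p=np.hstack([u[:,:1]*d,-u[:,1:]*d,-d,np.ones_like(d)])
    return (np.linalg.inv(np.array(c["view"]))@p.T).T[:,:3]
def proj(n,P):
    c,f=K(n); P=np.atleast_2d(P); q=(np.array(c["view"])@np.c_[P,np.ones(len(P))].T).T
    s=np.c_[q[:,0],-q[:,1]]/-q[:,2:3]; s=s*(1+c["k1"]*(s**2).sum(1,keepdims=True)); return s*f+[c["cx"],c["cy"]]
def cloud(n,depth,mask=None):
    m=depth>0
    if mask is not None: m&=mask
    v,u=np.nonzero(m); return unproj(n,np.c_[u,v],depth[v,u])
E
cat > a.py <<'E'
from h import *
np.set_printoptions(precision=4,suppress=True)
for n in ("top","side"):
    im,d=cams.get_image(n); cv2.imwrite(f"pics/{n}0.png",im[:,:,::-1]); np.save(f"{n}0.npy",d)
    c,f=K(n); print(n,f,c["k1"],np.linalg.inv(np.array(c["view"])))
    for q in ("square","small_square","tray","chassis","panel"):
        for r in cams.outline_of(n,q)[:2]:
            P=cloud(n,d,r["mask"]); print(q,round(r["p"],2),np.round(np.array(r["box"])*[640,400,640,400]),len(P), np.percentile(P,[2,50,98],axis=0).ravel() if len(P) else "")
    for q in ("square_grip","square_heel","base_plate","panel","tray"):
        for r in cams.mark_of(n,q)[:2]: print("mark",q,round(r["p"],2),np.array(r["location"])*[640,400])
E
python3 a.py
```

```text
pics
top 422.8061045661101 -0.06289652134354208 [[ 0.0033  0.9959 -0.09    0.4114]
 [-1.      0.0036  0.0026 -0.0145]
 [ 0.0029  0.09    0.9959  1.114 ]
 [ 0.      0.      0.      1.    ]]
square 0.52 [409. 232.  52.   9.] 276 [ 0.4109 -0.3121  0.0149  0.4187 -0.2555  0.0306  0.4264 -0.203   0.1233]
small_square 0.77 [407. 164.  30.   5.] 181 [ 0.5906 -0.2867  0.008   0.5965 -0.2492  0.0226  0.607  -0.2101  0.077 ]
tray 0.82 [407. 198.  68. 107.] 6473 [ 0.3719 -0.3359 -0.0015  0.5059 -0.251   0.003   0.6464 -0.1646  0.0242]
chassis 0.63 [261. 166. 115. 113.] 10468 [ 0.4631 -0.0009  0.0077  0.5929  0.1345  0.0139  0.7287  0.2441  0.1455]
panel 0.88 [214. 162.  26. 121.] 1506 [0.4521 0.2025 0.002  0.5761 0.2306 0.1203 0.7074 0.2786 0.1481]
mark square_grip 0.69 [420.288 230.52 ]
mark square_heel 0.79 [387.712 233.88 ]
mark square_heel 0.23 [401.472 201.52 ]
mark base_plate 0.94 [270.72 166.6 ]
mark panel 0.75 [220.416 167.68 ]
mark tray 0.9 [403.584 198.   ]
side 512.5254982699773 -0.04875335344407935 [[ 0.7905 -0.3351  0.5127  1.1771]
 [ 0.6125  0.4257 -0.666  -0.8776]
 [ 0.0049  0.84
[... 610 characters left out ...]
.0247]
tray 0.28 [227. 221.  38.  69.] 833 [ 0.4146 -0.3192  0.0041  0.4243 -0.2386  0.0305  0.4314 -0.2036  0.1193]
chassis 0.61 [382. 178. 135. 111.] 9106 [ 0.4611 -0.0117  0.01    0.5963  0.199   0.03    0.7278  0.2486  0.143 ]
chassis 0.53 [446. 144.  17.  43.] 366 [0.6222 0.3882 0.0082 0.652  0.4036 0.0791 0.6648 0.425  0.12  ]
panel 0.64 [400. 152.  92.  69.] 4059 [0.4547 0.2019 0.014  0.5888 0.2313 0.0859 0.7078 0.2531 0.1464]
mark square_grip 0.98 [219.072 240.6  ]
mark square_grip 0.57 [171.328 294.12 ]
mark square_heel 0.57 [243.712 228.12 ]
mark base_plate 0.74 [171.52 296.4 ]
mark base_plate 0.61 [377.792 192.   ]
mark panel 0.82 [395.584 173.4  ]
mark tray 0.83 [258.176 255.   ]
```

```bash
python3 -c "
import cv2,numpy as np
a=cv2.imread('pics/top0.png');b=cv2.imread('pics/side0.png')
cv2.imwrite('pics/topc.png',cv2.resize(a[80:300,150:450],None,fx=2.6,fy=2.6,interpolation=cv2.INTER_CUBIC))
cv2.imwrite('pics/sidec.png',cv2.resize(b[90:330,150:470],None,fx=2.45,fy=2.45,interpolation=cv2.INTER_CUBIC))
"
```

```text
(no output)
```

View pics/topc.png

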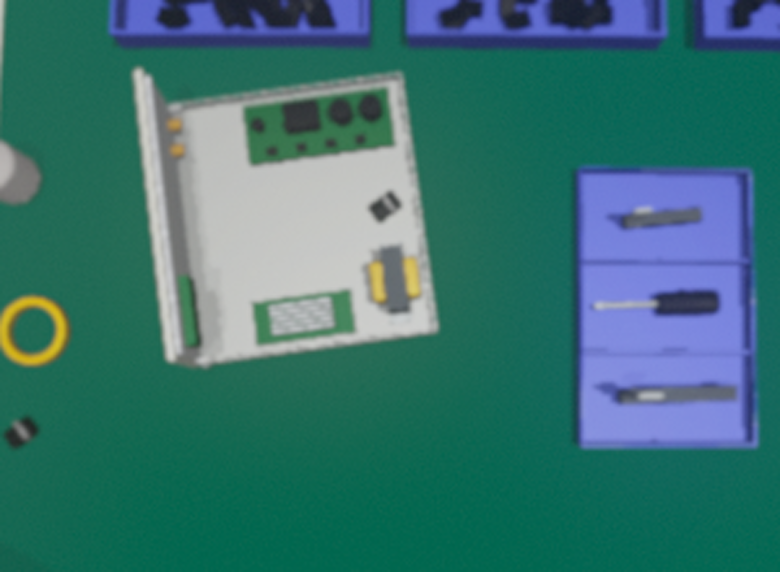

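View pics/sidec.png

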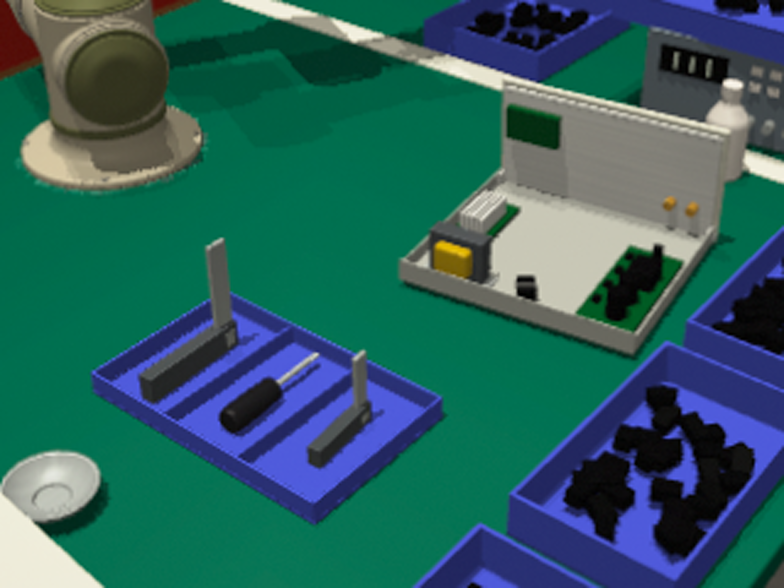

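The top crop shows the chassis with its panel on the left (world +y) and the tray at right. The taller square is in the tray's bottom compartment, crop ≈(680,394), blade towards world +y. The side crop confirms it as the tall one at left, with the strip clear and the panel leaning in.

```bash
cat > b.py <<'E'
from h import *
np.set_printoptions(precision=4,suppress=True)
def rect(P,lab):
    r=cv2.minAreaRect((P[:,:2]*1000).astype(np.float32)); print(lab,len(P),r)
for n in ("top","side"):
    d=np.load(n+"0.npy"); P=cloud(n,d)
    x,y,z=P.T
    m=(abs(x-.42)<.04)&(y>-.325)&(y<-.19)
    rect(P[m&(abs(z-.031)<.004)],n+" stock"); S=P[m&(abs(z-.031)<.004)]
    print(S[:,2].mean())
    B=P[m&(z>.06)]; print("blade",len(B),B.mean(0),B.min(0),B.max(0))
    C=(x>.44)&(x<.75)&(y>-.03)&(y<.3)
    Q=P[C&(abs(z-.03)<.0035)]; rect(Q,n+" rim")
    F=P[C&(abs(z-.012)<.003)&(abs(x-.595)<.1)&(y<.2)&(y>.03)]; print("plate z",len(F),np.median(F[:,2]))
    # panel inner face in side view
    A=P[C&(y>.17)&(y<.275)&(z>.04)&(z<.13)&(x>.53)&(x<.65)]
    if n=="side":
        for _ in range(5):
            c,*_r=np.linalg.lstsq(np.c_[A[:,0]-.59,A[:,2]-.012,np.ones(len(A))],A[:,1],rcond=None)
            e=A[:,1]-np.c_[A[:,0]-.59,A[:,2]-.012,np.ones(len(A))]@c; A=A[abs(e)<max(.003,2*e.std())]
        print("panel y=a(x-.59)+b(z-.012)+c",len(A),c,e.std(),"yaw",np.degrees(np.arctan(c[0])))
    rect(P[C&(y<.27)&(z>.008)&(z<.032)],n+" base")
    T=P[(x>.35)&(x<.67)&(y>-.36)&(y<-.14)&(abs(z-.024)<.003)]; rect(T,n+" tray")
E
python3 b.py; python3 -c "from rig import observe;print(observe())"
```

```text
top stock 247 ((419.7439880371094, -260.43511962890625), (15.965144157409668, 114.53118896484375), 1.8517261743545532)
0.030483685323003103
blade 19 [ 0.4185 -0.213   0.1142] [ 0.418  -0.2248  0.0639] [ 0.4203 -0.2026  0.1249]
top rim 376 ((596.8588256835938, 116.48552703857422), (265.5270080566406, 240.2066650390625), 8.031625747680664)
plate z 3071 0.011842190521504925
top base 8001 ((594.85205078125, 117.88618469238281), (272.22772216796875, 246.8328399658203), 7.115994453430176)
top tray 665 ((509.7383117675781, -250.950439453125), (174.9241180419922, 279.8980407714844), 89.98388671875)
side stock 255 ((421.0553894042969, -262.4241027832031), (19.781009674072266, 120.45460510253906), 1.2551668882369995)
0.030899131942974993
blade 198 [ 0.4201 -0.2152  0.0934] [ 0.4143 -0.2271  0.0602] [ 0.4245 -0.2014  0.1246]
side rim 743 ((597.1621704101562, 115.71148681640625), (266.4955139160156, 251.41416931152344), 8.304449081420898)
plate z 1552 0.012586544863429694
panel y=a(x-.59)+b(z-.012)+c 1047 [ 0.1447 -0.0563  0.2351] 0.0019079190389488375 yaw 8.232643786863878
side base 4813 ((596.
[... 320 characters left out ...]
8567872e+01, -1.23376531e+01]), 'qvel': array([-0.13864746,  0.05756351,  0.04735772,  0.03140514, -0.0166166 ,
       -0.01070281]), 'joint_efforts': array([ 9.03316231e-04, -4.48332775e+01, -2.31472850e+01, -1.50187470e-04,
        5.07728928e-04,  7.15792481e-06]), 'position': array([0.13491208, 0.53320183, 0.23136104]), 'tool_rot': array([[-9.69454321e-01,  2.45271928e-01,  2.04109742e-05],
       [ 2.45271928e-01,  9.69454315e-01,  1.08378372e-04],
       [ 6.79466522e-06,  1.10074120e-04, -9.99999994e-01]]), 'ft_force': array([-0.16681835, -0.55843966,  0.48377748]), 'wrist_torque': array([ 0.01669622,  0.02700111, -0.04785734]), 'gripper_force': 0.0, 'grip_width': 0.08523869333235373}
```

move_arm(jaw=[5,5,5,5,5,5,5,5,5,5,5,5], dp=[[0,0,0],[0,0,0],[0,0,0],[0,0,0],[0,0,0],[0,0,0],[0,0,0],[0,0,0],[0,0,0],[0,0,0],[0,0,0],[0,0,0]], turn=[[0,0,0.108],[0,0,0.108],[0,0,0.108],[0,0,0.108],[0,0,0.108],[0,0,0.108],[0,0,0.108],[0,0,0.108],[0,0,0.108],[0,0,0.108],[0,0,0.108],[0,0,0.108]])

```text
time_s: 2.1
position: [0.1349, 0.5332, 0.2314]
tool_rot: [[-0.022, 1.0, 0.0], [1.0, 0.022, 0.0], [0.0, 0.0, -1.0]]
ft_force: [0.5, -0.3, -1.3]
grip_width: 0.0503
gripper_force: 0.0
```

move_arm(jaw=[4,4,4,4,4,4,4,4,4,4,4,4], dp=[[-3.2,1.8,0],[-3.2,1.8,0],[-3.2,1.8,0],[-3.2,1.8,0],[-3.2,1.8,0],[-3.2,1.8,0],[-3.2,1.8,0],[-3.2,1.8,0],[-3.2,1.8,0],[-3.2,1.8,0],[-3.2,1.8,0],[-3.2,1.8,0]], turn=[[0,0,0],[0,0,0],[0,0,0],[0,0,0],[0,0,0],[0,0,0],[0,0,0],[0,0,0],[0,0,0],[0,0,0],[0,0,0],[0,0,0]])

```text
time_s: 3.1
position: [0.3617, 0.1535, 0.2316]
tool_rot: [[-0.027, 1.0, 0.001], [1.0, 0.027, 0.0], [0.0, 0.001, -1.0]]
ft_force: [0.9, 0.6, -0.2]
grip_width: 0.04
gripper_force: 0.0
```

```bash
python3 -c "from rig import observe;o=observe();print(o['position'],o['tool_rot'],o['q'])"
```

```text
[0.36171947 0.15345355 0.23160268] [[-2.69671441e-02  9.99636029e-01  7.63179534e-04]
 [ 9.99636313e-01  2.69670457e-02  1.39000126e-04]
 [ 1.18368837e-04  7.66650413e-04 -9.99999699e-01]] [5.58579633e+00 5.76405902e+00 9.65386229e+01 3.75698447e-03
 7.76530236e+01 4.03970609e+00]
```

move_arm(jaw=[4,4,4,4,4,4,4,4,4,4,4,4], dp=[[-3.7,0.39,0],[-3.7,0.39,0],[-3.7,0.39,0],[-3.7,0.39,0],[-3.7,0.39,0],[-3.7,0.39,0],[-3.7,0.39,0],[-3.7,0.39,0],[-3.7,0.39,0],[-3.7,0.39,0],[-3.7,0.39,0],[-3.7,0.39,0]], turn=[[0,0,0],[0,0,0],[0,0,0],[0,0,0],[0,0,0],[0,0,0],[0,0,0],[0,0,0],[0,0,0],[0,0,0],[0,0,0],[0,0,0]])

```text
time_s: 4.1
position: [0.4198, -0.2894, 0.2314]
tool_rot: [[-0.027, 1.0, 0.0], [1.0, 0.027, -0.0], [-0.0, 0.0, -1.0]]
ft_force: [-0.1, 0.3, 1.1]
grip_width: 0.0398
gripper_force: 0.0
```

move_arm(jaw=[4,4,4,4,4], dp=[[0,0,3],[0,0,3],[0,0,3],[0,0,3],[0,0,0]], turn=[[0,0,0],[0,0,0],[0,0,0],[0,0,0],[0,0,0]])

```text
time_s: 4.52
position: [0.4181, -0.2857, 0.1068]
tool_rot: [[-0.027, 1.0, -0.006], [1.0, 0.027, 0.007], [0.007, -0.006, -1.0]]
ft_force: [-1.0, 0.5, -0.6]
grip_width: 0.0404
gripper_force: 0.0
```

```bash
cat > c.py <<'E'
from h import *
o=observe(); print(o['position'],o['tool_rot'][:,1],o['q'])
im,d=cams.get_image("side"); P=cloud("side",d)
a=cv2.resize(im[180:310,160:300,::-1],None,fx=4,fy=4,interpolation=cv2.INTER_CUBIC); cv2.imwrite("pics/side1.png",a)
# where the TCP projects
print(proj("side",o['position'])-[160,180], proj("side",[[.421,-.289,.031]])-[160,180])
E
python3 c.py
```

```text
[ 0.41809823 -0.28565057  0.10683776] [ 0.99962597  0.02665892 -0.00610159] [-4.77581264e+01  2.52925507e+01  9.17834709e+01 -2.04347726e-03
  6.34578022e+01 -4.92836271e+01]
[[54.45967765 28.55059136]] [[57.90050026 57.02146732]]
```

View pics/side1.png

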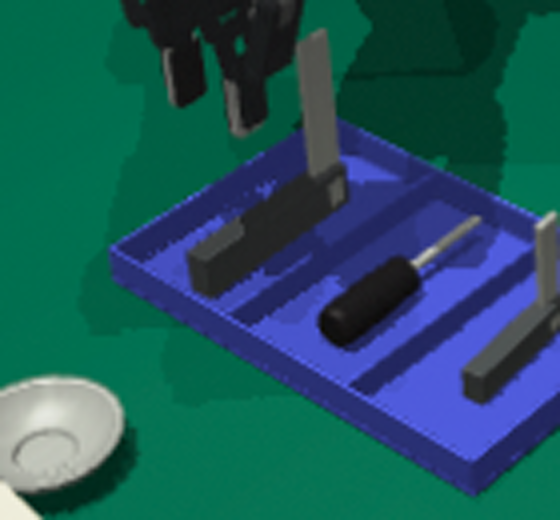

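The picture shows the open fingers at crop (205,115), right above the stock at about (230,230), with the blade clear of the gripper. I go down.

move_arm(jaw=[4,4,4,4,4,4], dp=[[0,0,2],[0,0,2],[0,0,1.5],[0,0,0.5],[0,0,0],[0,0,0]], turn=[[0,0,0],[0,0,0],[0,0,0],[0,0,0],[0,0,0],[0,0,0]])

```text
time_s: 5.07
position: [0.4206, -0.2881, 0.0529]
tool_rot: [[-0.027, 1.0, 0.002], [1.0, 0.027, -0.002], [-0.002, 0.002, -1.0]]
ft_force: [-1.2, -0.5, 0.3]
grip_width: 0.04
gripper_force: 0.0
```

move_arm(jaw=[4,4,4,4,4,4], dp=[[0,0,1],[0,0,1],[0,0,1],[0,0,1],[0,0,0.35],[0,0,0]], turn=[[0,0,0],[0,0,0],[0,0,0],[0,0,0],[0,0,0],[0,0,0]])

```text
time_s: 5.57
position: [0.42, -0.2875, 0.0078]
tool_rot: [[-0.027, 1.0, -0.0], [1.0, 0.027, 0.0], [0.0, -0.0, -1.0]]
ft_force: [0.2, 0.4, 0.4]
grip_width: 0.04
gripper_force: 0.0
```

move_arm(jaw=[1,1,1,1,1,1,1,1,1,1], dp=[[0,0,0],[0,0,0],[0,0,0],[0,0,0],[0,0,0],[0,0,0],[0,0,0],[0,0,0],[0,0,0],[0,0,0]], turn=[[0,0,0],[0,0,0],[0,0,0],[0,0,0],[0,0,0],[0,0,0],[0,0,0],[0,0,0],[0,0,0],[0,0,0]], force=100)

```text
time_s: 6.4
position: [0.4204, -0.2878, 0.0088]
tool_rot: [[-0.027, 1.0, 0.001], [1.0, 0.027, -0.001], [-0.001, 0.001, -1.0]]
ft_force: [0.3, 1.9, 5.1]
grip_width: 0.0138
gripper_force: 98.2
```

move_arm(jaw=[1,1,1,1,1,1,1,1,1,1], dp=[[0,0,-0.5],[0,0,-1],[0,0,-2],[0,0,-2],[0,0,-2],[0,0,-2],[0,0,-2],[0,0,-1.5],[0,0,-1],[0,0,0]], turn=[[0,0,0],[0,0,0],[0,0,0],[0,0,0],[0,0,0],[0,0,0],[0,0,0],[0,0,0],[0,0,0],[0,0,0]])

```text
time_s: 7.23
position: [0.4204, -0.2879, 0.1505]
tool_rot: [[-0.027, 1.0, 0.003], [1.0, 0.027, -0.003], [-0.003, 0.003, -1.0]]
ft_force: [0.2, 0.3, -2.0]
grip_width: 0.0137
gripper_force: 97.7
```

move_arm(jaw=[1,1,1,1,1,1,1,1,1,1,1,1], dp=[[1.5,0.7,0],[3,1.4,0],[3,1.4,0],[3,1.4,0],[3,1.4,0],[3,1.4,0],[3,1.4,0],[3,1.4,0],[3,1.4,0],[3,1.4,0],[3,1.4,0],[3,1.4,0]], turn=[[0,0,0],[0,0,0],[0,0,0],[0,0,0],[0,0,0],[0,0,0],[0,0,0],[0,0,0],[0,0,0],[0,0,0],[0,0,0],[0,0,0]])

```text
time_s: 8.23
position: [0.5715, 0.0635, 0.1473]
tool_rot: [[-0.027, 1.0, -0.001], [1.0, 0.027, -0.0], [0.0, -0.001, -1.0]]
ft_force: [0.8, -0.6, -2.2]
grip_width: 0.0139
gripper_force: 97.8
```

move_arm(jaw=[1,1,1,1,1,1,1,1,1], dp=[[2.5,1.2,0],[2,1,0],[1,0.5,0],[0,0,0],[0,0,0],[0,0,0],[0,0,0],[0,0,0],[0,0,0]], turn=[[0,0,0],[0,0,0],[0,0,0],[0,0,-0.03],[0,0,-0.03],[0,0,-0.03],[0,0,-0.025],[0,0,0],[0,0,0]])

```text
time_s: 8.98
position: [0.5969, 0.1171, 0.1477]
tool_rot: [[-0.14, 0.99, -0.001], [0.99, 0.14, -0.0], [-0.0, -0.001, -1.0]]
ft_force: [0.5, 0.9, -2.3]
grip_width: 0.0141
gripper_force: 97.9
```

```bash
cat > d.py <<'E'
from h import *
import sys
np.set_printoptions(precision=4,suppress=True)
k=sys.argv[1]; view=len(sys.argv)>2
o=observe(); R=np.array(o['tool_rot']); p=o['position']; print(o['time_s'],p,R[:,1],R[:,2],"F",o['ft_force'],"T",o['wrist_torque'],o['grip_width'])
th=np.radians(8.1); C=np.array([.597,.1163,.012]); X=np.array([np.cos(th),np.sin(th),0]); Y=np.array([-np.sin(th),np.cos(th),0])
M=np.c_[X,Y,[0,0,1]]
print("TCP in plate",(p-C)@M)
for n in ("side","top"):
    im,d=cams.get_image(n); P=(cloud(n,d)-C)@M
    cv2.imwrite(f"pics/{n}{k}f.png",im[:,:,::-1])
    if n=="side": cv2.imwrite(f"pics/v{k}.png",cv2.resize(im[60:240,290:490,::-1],None,fx=3.3,fy=3.3,interpolation=cv2.INTER_CUBIC))
    x,y,z=P.T; lo=(p-C)[2]-.005
    # blade and stock of held square
    B=P[(abs(x)<.02)&(y>.06)&(y<.105)&(z>lo+.04)&(z<lo+.125)]
    print(n,"blade",len(B), np.percentile(B,[2,50,98],axis=0) if len(B)>5 else "")
    S=P[(abs(x)<.03)&(y>-.08)&(y<.12)&(z>lo+.019)&(z<lo+.034)]
    if len(S)>20: print(n,"stock",len(S),np.percentile(S,[2,50,98],axis=0))
    A=P[((abs(x-.04)<.02)|(abs(x+.035)<.015))&(y>.085)&(y<.135)&(z>.02)&(z<.118)]
    if n=="side":
        for _ in range(5):
            D=np.c_[A[:,0],A[:,2],np.ones(len(A))]; c,*_r=np.linalg.lstsq(D,A[:,1],rcond=None); e=A[:,1]-D@c; A=A[abs(e)<max(.002,2*e.std())]
        print("panel slope x,z,off",c,len(A),e.std())
E
python3 d.py 2
```

```text
8.9833 [0.5969 0.1171 0.1477] [ 0.9901  0.1405 -0.0006] [-0.0006 -0.0001 -1.    ] F [ 0.4564  0.8772 -2.3437] T [-0.0745  0.0098 -0.012 ] 0.01409201800653812
TCP in plate [-0.      0.0008  0.1357]
side blade 18 [[0.0012 0.0623 0.1716]
 [0.0023 0.0747 0.1792]
 [0.0038 0.0836 0.1854]]
side stock 147 [[-0.0183 -0.0319  0.1498]
 [ 0.0024 -0.0085  0.1579]
 [ 0.0213  0.0731  0.1643]]
panel slope x,z,off [ 0.0044 -0.0552  0.1183] 505 0.0018753657600972763
top blade 56 [[-0.0018  0.0642  0.173 ]
 [-0.0014  0.0717  0.1969]
 [ 0.0018  0.0836  0.2278]]
top stock 103 [[-0.0081  0.0436  0.1506]
 [-0.0037  0.0628  0.1577]
 [ 0.0073  0.0846  0.1627]]
```

View pics/v2.png

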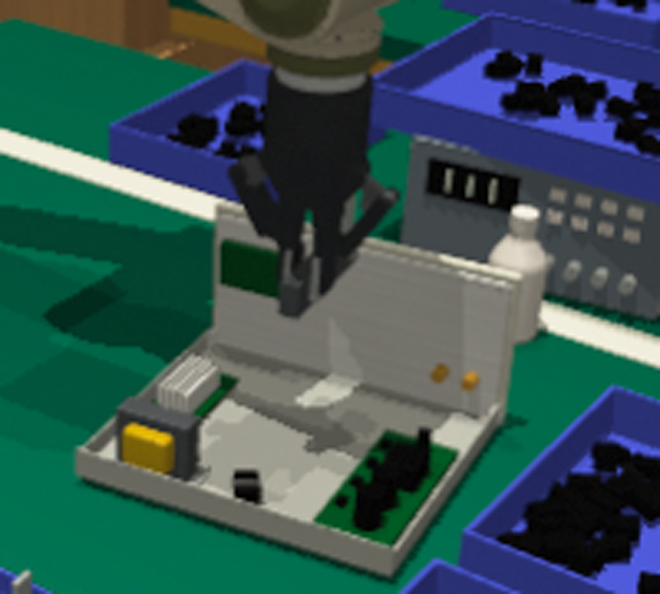

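The square hangs straight in the grip over the bare strip, crop ≈(300,300), with the panel behind it untouched. I lower it.

move_arm(jaw=[1,1,1,1,1,1,1,1,1,1], dp=[[0,0,1],[0,0,2],[0,0,2],[0,0,2],[0,0,2],[0,0,1.5],[0,0,1],[0,0,0.5],[0,0,0],[0,0,0]], turn=[[0,0,0],[0,0,0],[0,0,0],[0,0,0],[0,0,0],[0,0,0],[0,0,0],[0,0,0],[0,0,0],[0,0,0]])

```text
time_s: 9.92
position: [0.5974, 0.1175, 0.0282]
tool_rot: [[-0.141, 0.99, 0.001], [0.99, 0.141, -0.0], [-0.0, 0.001, -1.0]]
ft_force: [-0.2, 0.3, -3.1]
grip_width: 0.0137
gripper_force: 97.9
```

move_arm(jaw=[1,1,1,1,1,1,1], dp=[[0,0,0.2],[0,0,0.2],[0,0,0.1],[0,0,0.1],[0,0,0.1],[0,0,0],[0,0,0]], turn=[[0,0,0],[0,0,0],[0,0,0],[0,0,0],[0,0,0],[0,0,0],[0,0,0]])

```text
time_s: 10.5
position: [0.5971, 0.1175, 0.0208]
tool_rot: [[-0.142, 0.99, 0.0], [0.99, 0.142, -0.0], [-0.0, 0.0, -1.0]]
ft_force: [-0.1, 0.1, -3.3]
grip_width: 0.0142
gripper_force: 97.9
```

move_arm(jaw=[1,1,1,1,1], dp=[[0,0,0.1],[0,0,0.1],[0,0,0.05],[0,0,0],[0,0,0]], turn=[[0,0,0],[0,0,0],[0,0,0],[0,0,0],[0,0,0]])

```text
time_s: 10.92
position: [0.5971, 0.1175, 0.0183]
tool_rot: [[-0.142, 0.99, -0.0], [0.99, 0.142, -0.0], [-0.0, -0.0, -1.0]]
ft_force: [-0.3, -0.0, -2.0]
grip_width: 0.0138
gripper_force: 97.9
```

```bash
python3 d.py 3
```

```text
10.9167 [0.5971 0.1175 0.0183] [ 0.9899  0.1415 -0.0001] [-0.0001 -0.     -1.    ] F [-0.3139 -0.0269 -2.0283] T [-0.0862 -0.0359 -0.0773] 0.013802339637381665
TCP in plate [0.0003 0.0012 0.0063]
side blade 7 [[0.0017 0.0673 0.0415]
 [0.003  0.076  0.0442]
 [0.004  0.08   0.0475]]
side stock 159 [[-0.0176 -0.0324  0.0207]
 [ 0.0031 -0.0067  0.0285]
 [ 0.0281  0.1182  0.0348]]
panel slope x,z,off [ 0.0257 -0.0561  0.1179] 370 0.0019609643643954395
top blade 6 [[-0.0017  0.0651  0.0646]
 [-0.0015  0.0688  0.0773]
 [ 0.0001  0.0741  0.0813]]
```

Contact is starting (weight force falling). A little more down.

move_arm(jaw=[1,1,1,1], dp=[[0,0,0.05],[0,0,0.05],[0,0,0],[0,0,0]], turn=[[0,0,0],[0,0,0],[0,0,0],[0,0,0]])

```text
time_s: 11.35
position: [0.5972, 0.1175, 0.0178]
tool_rot: [[-0.142, 0.99, 0.001], [0.99, 0.142, -0.0], [-0.0, 0.001, -1.0]]
ft_force: [-2.3, -0.2, 4.8]
grip_width: 0.0139
gripper_force: 98.8
```

move_arm(jaw=[1,1,1,1,1,1,1,1,1,1,1], dp=[[0.2,0,0.02],[0.2,0,0],[0.2,0,0],[0.2,0,0],[0.2,0,0],[0.2,0,0],[0.2,0,0],[0.2,0,0],[0.2,0,0],[0.1,0,0],[0,0,0]], turn=[[0,0,0],[0,0,0],[0,0,0],[0,0,0],[0,0,0],[0,0,0],[0,0,0],[0,0,0],[0,0,0],[0,0,0],[0,0,0]])

```text
time_s: 12.27
position: [0.5953, 0.1361, 0.0179]
tool_rot: [[-0.142, 0.99, 0.003], [0.99, 0.142, -0.001], [-0.001, 0.002, -1.0]]
ft_force: [0.7, -2.9, 5.4]
grip_width: 0.0139
gripper_force: 99.0
```

move_arm(jaw=[1,1,1,1,1,1,1,1,1], dp=[[0.1,0,0],[0.1,0,0],[0.1,0,0],[0.1,0,0],[0.1,0,0],[0.1,0,0],[0.1,0,0],[0.1,0,0],[0,0,0]], turn=[[0,0,0],[0,0,0],[0,0,0],[0,0,0],[0,0,0],[0,0,0],[0,0,0],[0,0,0],[0,0,0]])

```text
time_s: 13.02
position: [0.5942, 0.1438, 0.0179]
tool_rot: [[-0.141, 0.99, 0.003], [0.99, 0.141, -0.001], [-0.001, 0.002, -1.0]]
ft_force: [1.1, -4.4, 5.9]
grip_width: 0.0139
gripper_force: 99.0
```

```bash
python3 d.py 4
```

```text
13.0167 [0.5942 0.1438 0.0179] [0.9899 0.1415 0.0024] [ 0.0025 -0.0008 -1.    ] F [ 1.1241 -4.4219  5.8547] T [-0.6759 -0.02   -0.0189] 0.013921777651405159
TCP in plate [0.0011 0.0276 0.0059]
side blade 5 
side stock 156 [[-0.0181 -0.0045  0.0206]
 [ 0.0042  0.0197  0.0282]
 [ 0.0255  0.1187  0.0345]]
panel slope x,z,off [-0.0086 -0.0561  0.12  ] 353 0.0019287676634094197
top blade 0
```

View pics/v4.png

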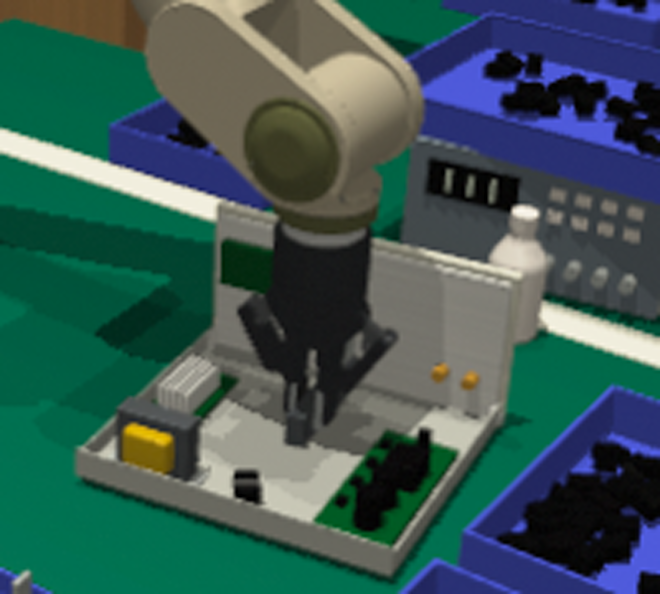

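The square stands on the strip, crop ≈(300,420), blade hidden behind the gripper, close to the panel. I creep on.

move_arm(jaw=[1,1,1,1,1,1], dp=[[0.06,0,0],[0.06,0,0],[0.06,0,0],[0.06,0,0],[0.06,0,0],[0,0,0]], turn=[[0,0,0],[0,0,0],[0,0,0],[0,0,0],[0,0,0],[0,0,0]])

```text
time_s: 13.62
position: [0.5938, 0.1467, 0.0178]
tool_rot: [[-0.141, 0.99, 0.003], [0.99, 0.141, -0.001], [-0.001, 0.002, -1.0]]
ft_force: [0.4, -4.8, 5.4]
grip_width: 0.0143
gripper_force: 99.0
```

```bash
python3 d.py 5
```

```text
13.6167 [0.5938 0.1467 0.0178] [0.9899 0.1414 0.0024] [ 0.0025 -0.0009 -1.    ] F [ 0.4025 -4.812   5.3773] T [-0.7279 -0.0868 -0.0672] 0.014250751717860473
TCP in plate [0.0011 0.0305 0.0058]
side blade 2 
side stock 149 [[-0.0171 -0.0026  0.0204]
 [ 0.0041  0.0226  0.0283]
 [ 0.025   0.1187  0.0343]]
panel slope x,z,off [-0.0038 -0.0286  0.1195] 339 0.001768600578383266
top blade 0
```

move_arm(jaw=[1,1,1,1,1], dp=[[0.05,0,0],[0.05,0,0],[0.05,0,0],[0.05,0,0],[0,0,0]], turn=[[0,0,0],[0,0,0],[0,0,0],[0,0,0],[0,0,0]])

```text
time_s: 14.13
position: [0.5935, 0.1486, 0.0179]
tool_rot: [[-0.141, 0.99, 0.002], [0.99, 0.141, -0.001], [-0.001, 0.002, -1.0]]
ft_force: [1.0, -5.3, 5.9]
grip_width: 0.0138
gripper_force: 99.0
```

```bash
python3 d.py 6
```

```text
14.1333 [0.5935 0.1486 0.0179] [0.99   0.1414 0.0023] [ 0.0025 -0.0009 -1.    ] F [ 1.035  -5.3014  5.9408] T [-0.7033 -0.023   0.0113] 0.013843902405623549
TCP in plate [0.0011 0.0325 0.0059]
side blade 1 
side stock 142 [[-0.0181 -0.0002  0.0209]
 [ 0.004   0.025   0.0279]
 [ 0.0249  0.1185  0.034 ]]
panel slope x,z,off [-0.0057 -0.0098  0.1195] 339 0.0018080677319515814
top blade 0
```

move_arm(jaw=[1,1,1,1], dp=[[0.05,0,0],[0.05,0,0],[0,0,0],[0,0,0]], turn=[[0,0,0],[0,0,0],[0,0,0],[0,0,0]])

```text
time_s: 14.57
position: [0.5934, 0.1494, 0.0178]
tool_rot: [[-0.141, 0.99, 0.002], [0.99, 0.141, -0.001], [-0.002, 0.002, -1.0]]
ft_force: [1.2, -6.2, 5.2]
grip_width: 0.014
gripper_force: 99.0
```

```bash
python3 d.py 7
```

```text
14.5667 [0.5934 0.1494 0.0178] [0.99   0.1414 0.0023] [ 0.0024 -0.0012 -1.    ] F [ 1.2084 -6.1787  5.1876] T [-0.8966 -0.0581  0.0087] 0.013991039797177423
TCP in plate [0.0011 0.0333 0.0058]
side blade 2 
side stock 144 [[-0.0184  0.0004  0.0206]
 [ 0.0039  0.0252  0.028 ]
 [ 0.0246  0.1183  0.0342]]
panel slope x,z,off [0.0059 0.0065 0.1185] 347 0.0019971746506996183
top blade 0
```

move_arm(jaw=[1,1,1,1], dp=[[0.04,0,0],[0.04,0,0],[0,0,0],[0,0,0]], turn=[[0,0,0],[0,0,0],[0,0,0],[0,0,0]])

```text
time_s: 15.0
position: [0.5934, 0.1494, 0.0178]
tool_rot: [[-0.141, 0.99, 0.002], [0.99, 0.141, -0.002], [-0.003, 0.002, -1.0]]
ft_force: [0.9, -9.9, 6.6]
grip_width: 0.0138
gripper_force: 99.0
```

```bash
python3 d.py 8
```

```text
15.0 [0.5934 0.1494 0.0178] [0.99   0.1414 0.0021] [ 0.0025 -0.0024 -1.    ] F [ 0.8593 -9.9052  6.5619] T [-1.5427 -0.0981  0.015 ] 0.01380725899141357
TCP in plate [0.0011 0.0333 0.0058]
side blade 3 
side stock 144 [[-0.0173  0.0002  0.0205]
 [ 0.004   0.0252  0.0289]
 [ 0.0232  0.1178  0.0344]]
panel slope x,z,off [ 0.0089 -0.0002  0.1189] 347 0.0018745617432234275
top blade 0
```

move_arm(jaw=[1,1,1,1,1], dp=[[0,0,0.05],[0,0,0.05],[0,0,0],[0,0,0],[0,0,0]], turn=[[0,0.002,0],[0,0.001,0],[0,0,0],[0,0,0],[0,0,0]])

```text
time_s: 15.52
position: [0.5934, 0.1495, 0.0178]
tool_rot: [[-0.141, 0.99, 0.003], [0.99, 0.141, 0.001], [0.0, 0.003, -1.0]]
ft_force: [-2.1, -10.0, 13.1]
grip_width: 0.014
gripper_force: 100.2
```

```bash
python3 d.py 9; python3 - <<'E'
import cv2
a=cv2.imread('pics/side9f.png')[110:215,330:460]; b=cv2.imread('pics/top9f.png')[100:230,190:330]
cv2.imwrite('pics/z9a.png',cv2.resize(a,None,fx=5.5,fy=5.5,interpolation=cv2.INTER_CUBIC))
cv2.imwrite('pics/z9b.png',cv2.resize(b,None,fx=4.5,fy=4.5,interpolation=cv2.INTER_CUBIC))
E
```

```text
15.5167 [0.5934 0.1495 0.0178] [0.99   0.1414 0.0027] [ 0.0027  0.0005 -1.    ] F [ -2.0655 -10.0427  13.1343] T [-1.6935  0.4534  0.0051] 0.013959527434255246
TCP in plate [0.0011 0.0333 0.0058]
side blade 2 
side stock 145 [[-0.019   0.0024  0.0206]
 [ 0.004   0.0263  0.0284]
 [ 0.0224  0.1183  0.0342]]
panel slope x,z,off [0.0089 0.0074 0.1182] 349 0.0019103094449639938
top blade 0
```

View pics/z9a.png

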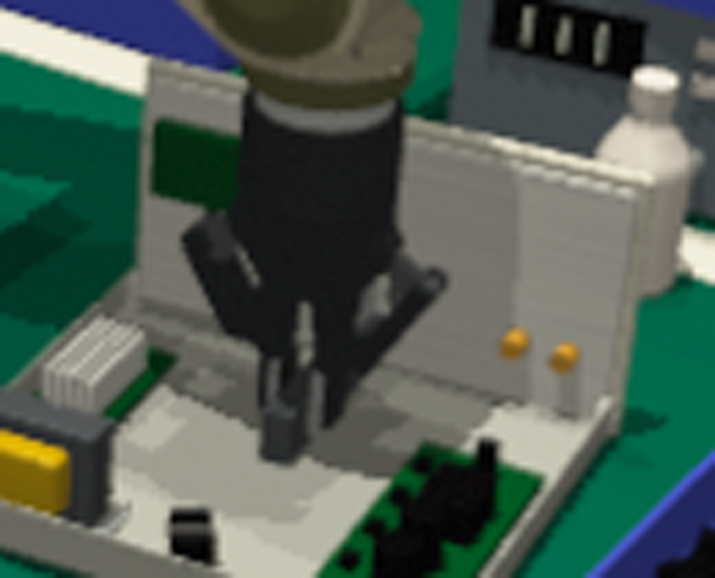

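View pics/z9b.png

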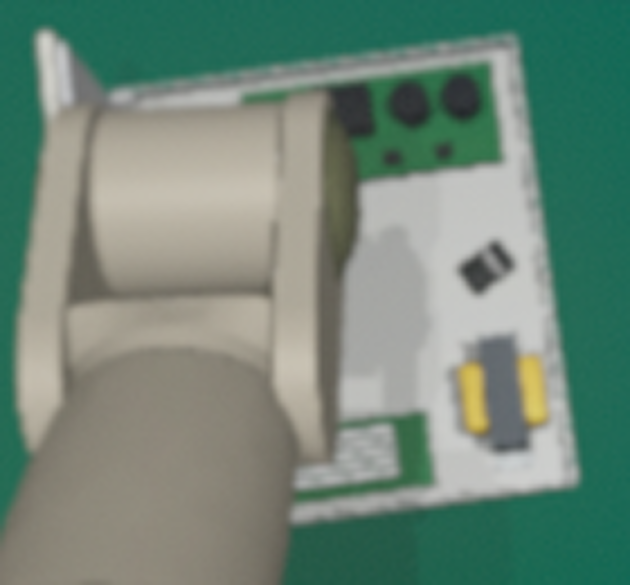

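The panel appears upright, with the square in the corner and nothing else disturbed (choke at crop (190,535), transformer clear). I add a slight final push and let it settle.

move_arm(jaw=[1,1,1,1,1,1], dp=[[0.04,0,0.03],[0,0,0],[0,0,0],[0,0,0],[0,0,0],[0,0,0]], turn=[[0,0.001,0],[0,0,0],[0,0,0],[0,0,0],[0,0,0],[0,0,0]])

```text
time_s: 16.12
position: [0.5934, 0.1495, 0.0178]
tool_rot: [[-0.142, 0.99, 0.003], [0.99, 0.142, 0.001], [0.0, 0.003, -1.0]]
ft_force: [-3.4, -12.2, 16.1]
grip_width: 0.014
gripper_force: 100.6
```

```bash
for i in a b c; do python3 d.py $i | grep -v -e stock -e blade; done
```

```text
16.1167 [0.5934 0.1495 0.0178] [0.9899 0.1416 0.0027] [ 0.0026  0.0009 -1.    ] F [ -3.4302 -12.244   16.0719] T [-2.0126  0.6076  0.0501] 0.014009332238961992
TCP in plate [0.0011 0.0334 0.0058]
 [ 0.0037  0.0259  0.0284]
 [ 0.0266  0.1187  0.0342]]
panel slope x,z,off [-0.009  -0.0018  0.1195] 337 0.0018545336973436251
16.2167 [0.5934 0.1495 0.0178] [0.9899 0.1415 0.0028] [ 0.0027  0.0009 -1.    ] F [ -3.0551 -12.5704  16.2389] T [-1.9819  0.5905  0.091 ] 0.014258912687873385
TCP in plate [0.0011 0.0334 0.0058]
 [ 0.0043  0.0261  0.0289]
 [ 0.0223  0.117   0.0341]]
panel slope x,z,off [ 0.0075 -0.0063  0.1192] 354 0.002091615564690425
16.3167 [0.5934 0.1495 0.0178] [0.9899 0.1415 0.0028] [ 0.0027  0.0009 -1.    ] F [ -2.2617 -12.0214  15.7631] T [-1.9231  0.5966  0.025 ] 0.013655482238437038
TCP in plate [0.0011 0.0333 0.0058]
 [ 0.0043  0.0252  0.0284]
 [ 0.0273  0.1186  0.0342]]
panel slope x,z,off [0.0247 0.0049 0.1176] 339 0.0018450871574507025
```

Forces are steady at about 12 N forward and 16 N down. The panel is upright within measurement noise.

```bash
python3 -c "from rig import ticket;print(ticket.close_job())"
```

```text
the job is handed in; nothing more can be done
None
```

I handed the job in at 16.3 s: the taller square is in the corner, still gripped and pressed with about 12 N toward the panel and 16 N down onto the plate, and the panel reads upright to within about 0.01 rad; the blade's contact was hidden from the cameras, so flushness rests on the force rise and panel angle.

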